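# Set the length stop on the grinding rest and draw it out

## Robot

A 6-joint arm with a two-finger parallel gripper is mounted at the origin on the work surface. World frame = base frame: x ahead of the robot, y to its left, z up, the work surface at z = 0. Lengths are in m, angles in rad, forces in N, time in s.
With the tool pointing down it reaches from about 0.3 to 0.775 m from the base axis. Payload 14.6 kg.
Tool frame: the origin (TCP) lies at the very end of the fingers, on their centre line; the grasp point (between the pads) lies 19 mm behind it; z points along the fingers, y is the direction in which the jaws open and shut (so a half turn about z gives the same grasp; the last joint's range is limited). The gripper opens to 94 mm and grips with 3 to 60 N. Pads are 16 mm wide; open, the fingers measure 119 mm over their backs; the gripper's body (75 mm by 177 mm) begins 78 mm behind the grasp point.
Start: joints at [-1.269, 0.3, 1.521, -0, 1.321, -0.067], TCP at [0.198, -0.513, 0.205] pointing down, gripper open.
Joint ranges: [-3.03, 3.03], [-0.79, 2.21], [0.23, 2.52], [-1.04, 4.18], [0, 3.07], [-2.55, 2.55]. Speed limits (rad/s): [2.22, 2.22, 2.57, 3.14, 3.14, 3.14].

## Interface

Orientations are given as a unit quaternion [w, x, y, z].
In Python, from bench import ctrl, hand, solver, viewer, workorder gives the robot as it stands. Calls block until the motion is done:
- ctrl.move_ptp(position, orientation): joint-space move of the TCP to a pose.
- ctrl.move_straight(position, rot=None, velocity=0.15): straight line of the TCP; rot=None keeps the orientation; velocity is the mean speed in m/s.
- ctrl.set_joints(angles): joint-space move.
- hand.move_gripper(opening): finger opening in m; the grip force is fixed at half the most; returns when the fingers have stopped.
- ctrl.hold(seconds).
- solver.ik(position, orientation): joint angles nearest the present ones, or None.
- ctrl.get_obs(): the state.
- viewer.read_camera(name): name is "scene" or "top" or "wrist"; returns a dict with "color" (384x512x3 uint8, red, green, blue), "intrinsics" (3x3 intrinsics, pixels), "k1" (the pictures are not rectified: a ray, as slopes to the right and down, at radius r is drawn at 1 + k1 r^2 times it, then the intrinsics apply), "R" (3x3) and "t" (3): a world point X has camera coordinates R X + t; the wrist camera has in their place "mount" (4x4, takes a point from camera to tool coordinates, whose origin is the TCP and whose axes are the flange's). Camera axes: x right, y down, z forward; pixel columns grow to the right and rows downward; lengths in m; the calibration is good to about 2 mm. A picture is of the moment at which its call begins: read the wrist's pose just before it. There is no depth.
A pose or a line that the arm cannot do raises ctrl.IKError and nothing moves.
- workorder.job_done(): hands the job in, once; it reports no verdict.
The state is a dict: "time_s": time; "joints": joint angles; "qvel": joint speeds; "tau": joint torques, N m; "eef_pos": TCP position; "eef_rot": TCP orientation; "contact_force": force on the tool from outside, world axes, zero at the start; "wrist_torque": the same for the moment, N m; "opening": finger opening in m.
Only numpy, scipy, OpenCV 4.12 (cv2) and the standard library are available. Lean on these libraries where they do the work, as an engineer would, in place of code of your own. Each camera call takes 0.05 s, during which the arm holds its last target. There are 200 camera calls.

## Task

Pick up the length stop (the metal block with a sprung pull rod and an upright black knob) and set it down flat between the lugs of the raised rest, knob pointing out over the rest's low lip, and let go of it with the rod still in. Then take it by the knob, draw the rod straight out all the way to its stop and leave it out, with the block still seated on the rest. Leave the other things on the table where they are.

Things in the scene. Friction and masses are not known exactly. Their poses are not given: they have to be found in the camera images.
- length_stop: length stop, loose, about 0.75 kg: aluminium block 100 (x) x 44 (y) x 44 (z) mm; a 12 mm steel rod leaves its +x end, its axis 30 mm above the underside, and carries an upright black round knob. Origin: centre of the block's underside; x along the rod towards the knob, z up. With the rod in, the centre of mass is 15 mm from the origin towards the knob
- knob (a point): centre of the knob, an upright black cylinder 24 mm in diameter and 44 mm tall (14 to 58 mm above the block's underside). With the rod fully in this point is at x = 94, z = 36 mm from the length stop's origin, and the free gap between block and knob is 32 mm; axes as the length stop's
- pull_rod (a joint): how far the rod is drawn out, m: 0 = fully in, 0.050 = out against its stop. A spring pulls it in and a friction brake holds it wherever it is let go; drawing it out takes about 5 N at first and 7.5 N near the stop
- rest: raised rest, fixed: steel platform 136 (x) x 68 (y) mm, top 60 mm above the table. A tall plate (50 mm above the platform) closes its -x end, a low lip (20 mm) its +x end, 112 mm clear between them. Four corner lugs, 12 mm high, at x = 38 to 56 mm either way, leave 56 mm clear width; the sides between them are open. Origin: centre of the foot, on the table; x towards the low lip, z up
- setup_block: plain aluminium block, 100 x 44 x 44 mm, no rod or knob; bystander, lies parallel or nearly so to the length stop, in one of two rows. Origin: centre of the underside, x along its length
- screwdriver: screwdriver lying on the table, 190 mm long, orange handle; bystander
- cup: green translucent cup, 66 mm across, 62 mm tall; bystander. Origin: centre of the underside
- wheel: spare grinding wheel lying flat, 150 mm across, 25 mm thick, 32 mm bore; bystander. Origin: centre of the underside
- oil_can: upright grey can, 60 mm across, 120 mm tall; bystander. Origin: centre of the underside
Not all that is in view belongs to the job. Of the things shaped like the rest, the steel one is meant.

How it is judged:
On the way:
1. the length stop sits flat on the rest between the lugs, knob over the low lip, rod drawn out less than 25 mm, and the fingers have let go of it (x of length_stop in the frame of rest between -0.01 and 0.01 m and y of length_stop in the frame of rest between -0.01 and 0.01 m and z of length_stop in the frame of rest between 0.055 and 0.066 m and x of knob in the frame of rest above 0.05 m and angle between the x axis of length_stop and the x axis of rest, either way round below 0.2 rad and angle between length_stop's own z axis and vertical below 0.1 rad and value of joint pull_rod below 0.025 m and contact force between the fingers and length_stop below 0.2 N), for 0.2 s.
At the end, for the whole second after the job is handed in: the rod stands drawn out at least 44 of its 50 mm, and the length stop lies at rest, released, flat on the rest (within 10 mm of its middle both ways, within 0.2 rad of its direction, tilted less than 0.1 rad), knob over the low lip (x of length_stop in the frame of rest between -0.01 and 0.01 m and y of length_stop in the frame of rest between -0.01 and 0.01 m and z of length_stop in the frame of rest between 0.055 and 0.066 m and x of knob in the frame of rest above 0.05 m and angle between the x axis of length_stop and the x axis of rest, either way round below 0.2 rad and angle between length_stop's own z axis and vertical below 0.1 rad and value of joint pull_rod above 0.044 m and linear speed of length_stop below 0.02 m/s and contact force between the fingers and length_stop below 0.2 N); the robot touches nothing.
It fails at once if another loose thing on the table (plain block, screwdriver, cup, grinding wheel, can) is moved by more than 40 mm (distance of any of setup_block, screwdriver, cup, wheel, oil_can from where it was at the start of the episode above 0.04 m).
It also fails if it takes over 45 s, if anything falls off the work surface, if the arm or the gripper's body presses on something with over 40 N, if the wrist force passes 120 N, or if a joint passes its speed limit or range.

## Working session

There is one attempt and no reset: what is moved stays moved. The work goes in short steps, each a Python script; the robot and the scene stay as the last script left them, time stands still between calls to the robot, and variables do not carry over. Pictures are saved under pics/ and viewed, about 8 in all and at most 12, crops included, and the job is handed in when it is done.

```bash
mkdir -p pics; python3 - <<'E'
from bench import ctrl, viewer
import cv2,pickle
d={}
for n in("scene","top"):
    c=viewer.read_camera(n); d[n]=c
    cv2.imwrite(f"pics/{n}0.png",cv2.resize(c["color"][...,::-1],(800,600),interpolation=cv2.INTER_CUBIC))
    print(n,c["intrinsics"],c["k1"],c["R"],c["t"])
pickle.dump(d,open("d0.pkl","wb"))
o=ctrl.get_obs();print(o["time_s"],o["eef_pos"],o["eef_rot"],o["opening"])
E
```

```text
scene [[387.58245667   0.         251.86028572]
 [  0.         387.58245667 186.89225231]
 [  0.           0.           1.        ]] -0.07311334928944843 [[ 0.84972928  0.52705121 -0.0133107 ]
 [ 0.25963601 -0.44030018 -0.85949107]
 [-0.4588565   0.72687879 -0.51097743]] [-0.43398674 -0.09861534  1.34858889]
top [[476.68268925   0.         263.15396233]
 [  0.         476.68268925 192.67999789]
 [  0.           0.           1.        ]] 0.049687121045075514 [[ 0.00578894 -0.99978838  0.01974057]
 [-0.99247693 -0.00815862 -0.12215962]
 [ 0.12229483 -0.01888489 -0.99231413]] [-0.05330286  0.51733034  1.29810373]
0.1 [ 0.19821074 -0.51280405  0.20496241] [-4.95781794e-04  9.83042049e-01  1.83379607e-01 -6.60015288e-05] 0.0940889576942222
```

View pics/top0.png

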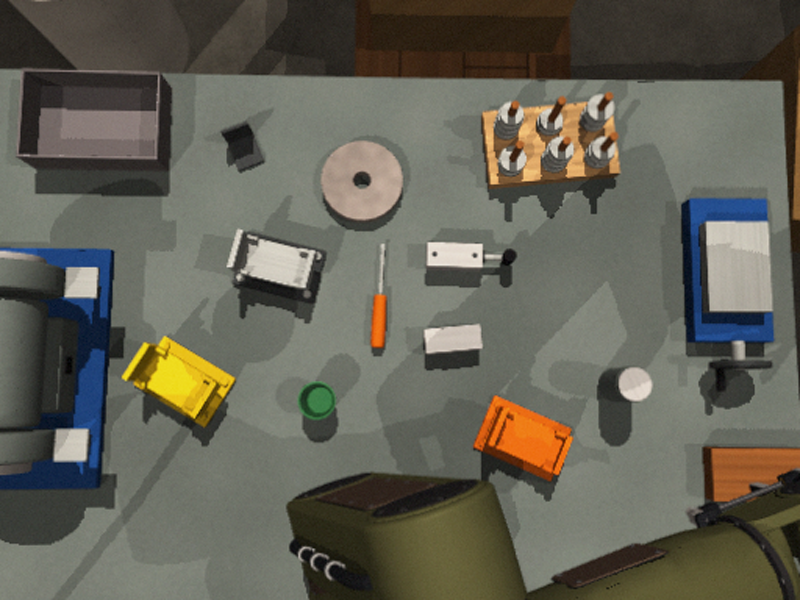

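View pics/scene0.png

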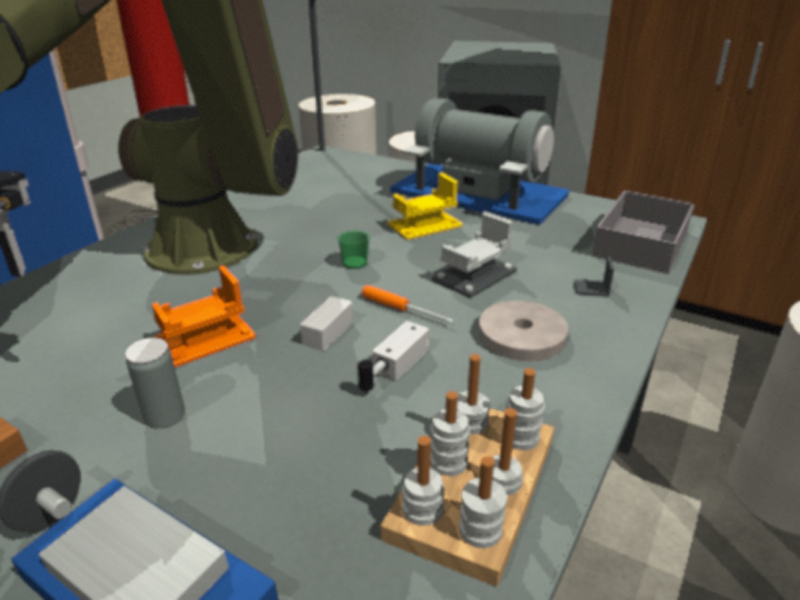

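Top view: the length stop is at (455,257) with its black knob at (508,257); the look-alike at (453,340) has no knob and is the setup block. There are three rests: steel (278,263), yellow (180,378) and orange (525,437). The steel one is meant. Its tall plate is at (237,248), and its low lip is on the right near (315,275).

```bash
cat > h.py <<'E'
import numpy as np, cv2
from scipy.spatial.transform import Rotation as Ro
def ray(c,uv):
    k=np.asarray(c["intrinsics"]); f=k[0,0]
    d=(np.asarray(uv,float)-k[:2,2])/f
    rd=np.linalg.norm(d); r=rd
    for _ in range(20): r=rd/(1+c["k1"]*r*r)
    if rd>0: d=d*r/rd
    R,t=np.asarray(c["R"]),np.asarray(c["t"])
    v=R.T@np.r_[d,1]; return -R.T@t,v
def plane(c,uv,z):
    o,v=ray(c,uv); return o+v*(z-o[2])/v[2]
def proj(c,X):
    p=c["R"]@np.asarray(X)+c["t"]; d=p[:2]/p[2]; d=d*(1+c["k1"]*d@d)
    return d*c["intrinsics"][0,0]+np.asarray(c["intrinsics"])[:2,2]
def wristcam(viewer,ctrl):
    o=ctrl.get_obs(); c=viewer.read_camera("wrist")
    q=np.asarray(o["eef_rot"]); T=np.eye(4); T[:3,:3]=Ro.from_quat(q[[1,2,3,0]]).as_matrix(); T[:3,3]=o["eef_pos"]
    M=np.linalg.inv(T@np.asarray(c["mount"])); c["R"],c["t"]=M[:3,:3],M[:3,3]; return c
def down(a):  # tool z down, tool y (jaw dir) along world angle a
    y=np.array([np.cos(a),np.sin(a),0]); z=np.array([0,0,-1.]); x=np.cross(y,z)
    q=Ro.from_matrix(np.c_[x,y,z]).as_quat(); return q[[3,0,1,2]]
E
python3 - <<'E'
from h import *; import pickle
c=pickle.load(open("d0.pkl","rb"))["top"]; im=c["color"]
g=im.min(2)
for nm,(x0,y0,x1,y1),z,th in(("stop",(266,148,315,190),.044,185),("plain",(266,200,315,240),.044,185),("rest",(140,140,212,205),.06,170)):
    m=(g[y0:y1,x0:x1]>th).astype(np.uint8)
    cs,_=cv2.findContours(m,0,2); k=max(cs,key=cv2.contourArea)
    b=cv2.boxPoints(cv2.minAreaRect(k))+[x0,y0]
    P=np.array([plane(c,p,z)[:2] for p in b]); e=np.diff(P,axis=0)
    print(nm,b.round(1).tolist(),P.round(4).tolist(),P.mean(0).round(4),np.linalg.norm(e,axis=1).round(4),np.degrees(np.arctan2(e[:,1],e[:,0])).round(1))
m=(im[148:185,310:335].max(2)<55); ys,xs=np.nonzero(m); print("knob",xs.mean()+310,ys.mean()+148,len(xs),plane(c,(xs.mean()+310,ys.mean()+148),.045))
cr=im[140:245,140:340,::-1]
cv2.imwrite("pics/crop1.png",cv2.resize(cr,None,fx=4,fy=4,interpolation=cv2.INTER_CUBIC))
E
```

```text
stop [[273.4, 169.1], [274.0, 154.6], [308.6, 156.0], [308.0, 170.5]] [[0.5827, -0.0776], [0.6237, -0.0792], [0.6205, -0.1759], [0.5795, -0.174]] [ 0.6016 -0.1267] [0.041  0.0967 0.0411] [ -2.2 -91.9 177.3]
plain [[271.1, 211.2], [281.2, 208.7], [283.1, 216.5], [273.0, 219.0]] [[0.4649, -0.0715], [0.4721, -0.0994], [0.4508, -0.1048], [0.4436, -0.0769]] [ 0.4579 -0.0882] [0.0288 0.0221 0.0287] [ -75.5 -165.9  104.4]
rest [[156.6, 175.8], [161.6, 151.9], [200.4, 160.1], [195.3, 184.0]] [[0.5582, 0.2417], [0.6248, 0.2299], [0.603, 0.1236], [0.5365, 0.136]] [0.5806 0.1828] [0.0676 0.1085 0.0676] [ -10.  -101.6  169.4]
knob 323.25555555555553 171.2277777777778 180 [ 0.57766401 -0.21642877  0.045     ]
```

View pics/crop1.png

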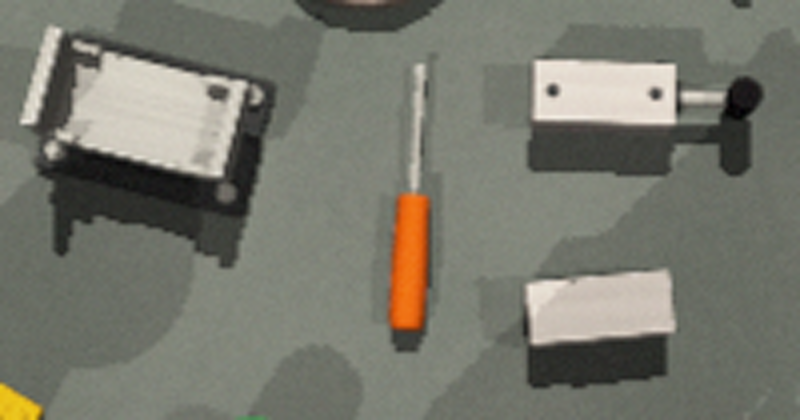

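The enlarged crop confirms it. The length stop has top holes, a rod and a black knob at crop (744,95), pointing −y. The plain block is below it. The steel rest has its tall plate at (42,75) and its low lip near (235,140). Next I hover over the stop for a wrist check.

```bash
python3 - <<'E'
from h import *; import pickle
from bench import ctrl,viewer
c=pickle.load(open("d0.pkl","rb"))["top"]
k=plane(c,(140+744/4,140+92/4),.058); print("knob top",k, "dir",np.degrees(np.arctan2(k[1]+.1267,k[0]-.6016)))
for p in((55,28),(28,123)): print("plate top",plane(c,(140+p[0]/4,140+p[1]/4),.11))
d={}
out=[]
for n,(x,y,a) in dict(stop=(.60,-.13,-2),rest=(.575,.175,-11.5)).items():
    ctrl.move_ptp([x,y,.28],down(np.radians(a)))
    ctrl.hold(.2); w=wristcam(viewer,ctrl); d[n]=w; out.append(w["color"][...,::-1])
o=ctrl.get_obs(); print(o["time_s"],o["joints"],o["eef_pos"],o["contact_force"])
pickle.dump(d,open("d1.pkl","wb"))
cv2.imwrite("pics/w1.png",cv2.resize(cv2.hconcat(out),(800,300),interpolation=cv2.INTER_AREA))
for i,n in enumerate(d):
    cv2.imwrite(f"pics/w_{n}.png",cv2.resize(out[i],(800,600),interpolation=cv2.INTER_CUBIC))
E
```

```text
knob top [ 0.59853538 -0.2223156   0.058     ] dir -91.83578672186833
plate top [0.62712449 0.24110267 0.11      ]
plate top [0.56350983 0.25658529 0.11      ]
3.7833 [ 2.33073546e-01  3.74995179e-01  1.25052289e+00 -5.96107227e-05
  1.51609402e+00  4.34927407e-01] [0.57528682 0.17416662 0.27997254] [ 0.23683858 -0.48289857 -0.24897001]
```

View pics/w_stop.png

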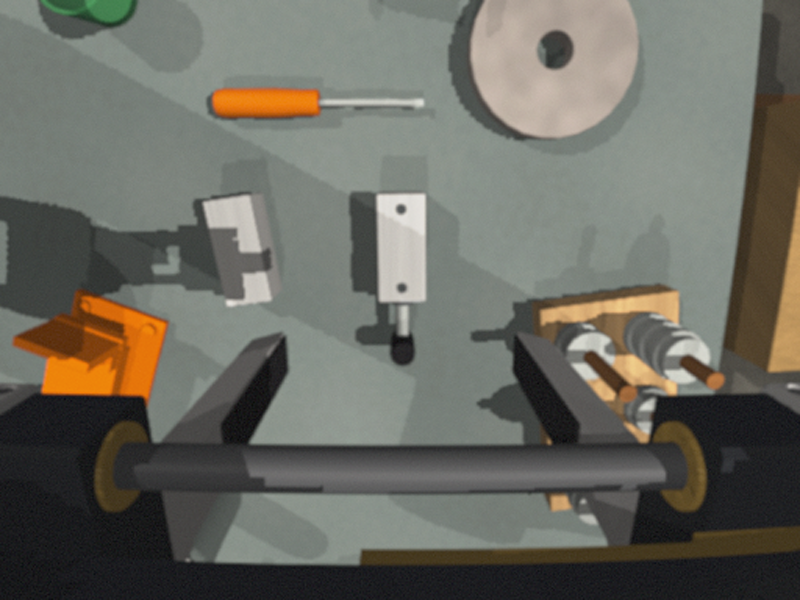

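View pics/w_rest.png

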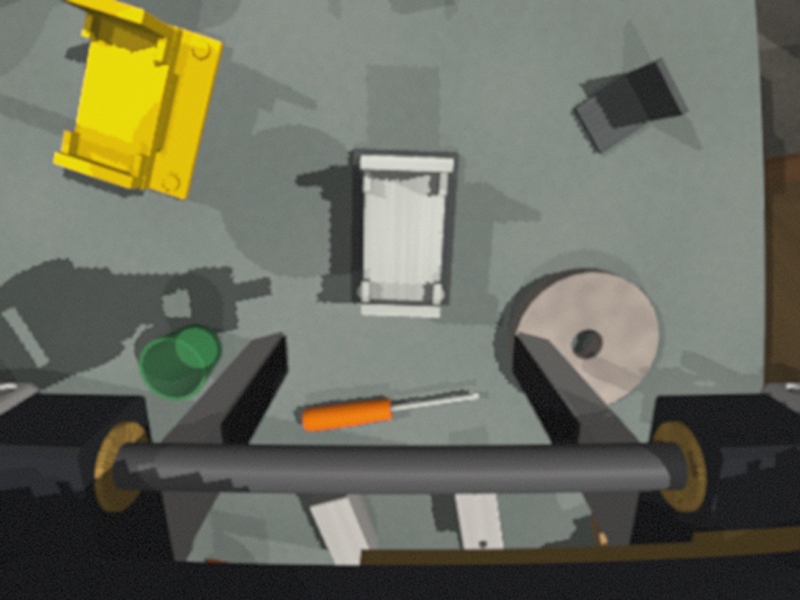

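The wrist views match. The stop's top corners are (377,194), (425,194), (426,301) and (378,301), with the knob at (402,347). On the rest, the plate's top front edge runs (361,170)–(452,172), and the lip's top is (362,305–317) to (441,305–317).

```bash
python3 - <<'E'
from h import *; import pickle
d=pickle.load(open("d1.pkl","rb")); s=.64
def P(n,u,z): return plane(d[n],(np.array(u)+.5)*s-.5,z)[:2]
g=d["stop"]["color"].min(2); m=np.zeros_like(g); m[115:200,230:285]=(g[115:200,230:285]>175)
k=max(cv2.findContours(m,0,2)[0],key=cv2.contourArea); b=cv2.boxPoints(cv2.minAreaRect(k)); print(b/s)
Q=np.array([plane(d["stop"],p,.044)[:2] for p in b]);e=np.diff(Q,axis=0);print(Q.mean(0),np.linalg.norm(e,axis=1),np.degrees(np.arctan2(e[:,1],e[:,0])))
A=np.array([P("stop",u,.044) for u in((377,194),(425,194),(426,301),(378,301))]);print("clicked",A.mean(0),np.linalg.norm(A[1]-A[0]),np.linalg.norm(A[2]-A[1]))
print("knob",P("stop",(402,345),.058))
L={n:P("rest",u,z) for n,(u,z) in dict(pb1=((360,156),.11),pb2=((453,158),.11),pf1=((361,170),.11),pf2=((452,172),.11),li1=((362,305),.08),li2=((441,306),.08),lo1=((362,316),.08),lo2=((441,317),.08)).items()}
for n in L: print(n,L[n].round(4))
mid=lambda a,b:(L[a]+L[b])/2
pf,li,pb,lo=mid("pf1","pf2"),mid("li1","li2"),mid("pb1","pb2"),mid("lo1","lo2")
print("clear",np.linalg.norm(pf-li),"overall",np.linalg.norm(pb-lo),"centre",(pf+li)/2,(pb+lo)/2,"dir",np.degrees(np.arctan2(*(li-pf)[::-1])),"plate dir",np.degrees(np.arctan2(*(L["pf2"]-L["pf1"])[::-1])))
# platform band between lugs, width
g=d["rest"]["color"].min(2)
for v in(215,235,255):
    r=g[int(v*s)]; xs=np.nonzero(r[215:300]>150)[0]+215; a,b=P("rest",(xs.min()/s,v),.06),P("rest",((xs.max()+1)/s,v),.06); print(v,xs.min(),xs.max(),np.linalg.norm(b-a),(a+b)/2)
E
```

```text
[[376.5625 193.75  ]
 [423.4375 193.75  ]
 [423.4375 300.    ]
 [376.5625 300.    ]]
[ 0.6009017  -0.12369388] [0.04145116 0.09753344 0.04383807] [ -2.02392977 -91.31485793 177.98133668]
clicked [ 0.60201137 -0.12406844] 0.042445617537082016 0.09827793796393769
knob [ 0.59939981 -0.21162476]
pb1 [0.5642 0.2642]
pb2 [0.6306 0.2492]
pf1 [0.5628 0.2543]
pf2 [0.6281 0.2395]
li1 [0.5365 0.1453]
li2 [0.6027 0.1309]
lo1 [0.5344 0.1356]
lo2 [0.6009 0.1211]
clear 0.11187094024638806 overall 0.13173354143435392 centre [0.58253414 0.19250347] [0.58253423 0.19255926] dir -103.34477992882829 plate dir -12.74416288737554
215 234 283 0.067129280258572 [0.58731977 0.21113132]
235 233 283 0.06917321136176079 [0.58324632 0.19436656]
255 233 281 0.06715971825724254 [0.57841803 0.17739736]
```

Measured sizes agree with the given ones (97.5×42, clear length 112, overall 132, width 68). The rest centre is (0.5825,0.1925), heading −103°. The stop is at (0.6018,−0.125), heading −91.9°. Next: grasp, lift, carry to hover over the rest, and look.

```bash
python3 - <<'E'
from h import *; import pickle
from bench import ctrl,viewer,hand
def u(a): return np.array([np.cos(np.radians(a)),np.sin(np.radians(a)),0])
s=np.array([.6018,-.125,0])+.013*u(-91.9); q=down(np.radians(-1.9))
ctrl.move_ptp([*s[:2],.13],q); ctrl.move_straight([*s[:2],.012],velocity=.12)
print(ctrl.get_obs()["contact_force"])
hand.move_gripper(.03); o=ctrl.get_obs(); print("open",o["opening"],o["contact_force"])
ctrl.move_straight([*s[:2],.17],velocity=.15); o=ctrl.get_obs(); print(o["opening"],o["contact_force"],o["wrist_torque"])
r=np.array([.5825,.1925,0])+.013*u(-103); q2=down(np.radians(-13))
ctrl.move_ptp([*r[:2],.15],q2); ctrl.hold(.2)
w=wristcam(viewer,ctrl); pickle.dump(w,open("d2.pkl","wb"))
t=viewer.read_camera("scene"); o=ctrl.get_obs(); print(o["time_s"],o["eef_pos"],o["opening"],o["contact_force"])
a=cv2.resize(w["color"][20:260,120:400,::-1],(490,420)); b=cv2.resize(t["color"][100:240,220:420,::-1],(310,217)); b=cv2.copyMakeBorder(b,0,203,0,0,0)
cv2.imwrite("pics/hover.png",cv2.hconcat([a,b]))
E
```

```text
[ 0.65066081 -0.49241208  0.46675956]
open 0.04399790164600707 [-2.409838    0.87658139  2.04811398]
0.04350937325432881 [ 0.43516972 -0.60570662 -6.59607314] [-0.00401162 -0.10499494 -0.02179821]
9.7667 [0.57979216 0.17922214 0.15003505] 0.04393081658148782 [-0.13295474 -0.77418631 -6.68856617]
```

View pics/hover.png

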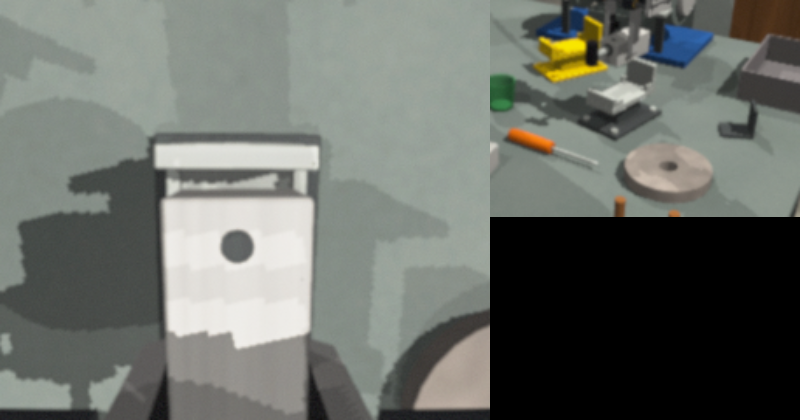

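The block is held level and square to the rest. In the crop its back top edge runs (163,199)–(314,199), and the plate's top front edge is at y≈168.

```bash
python3 - <<'E'
from h import *; import pickle
w=pickle.load(open("d2.pkl","rb"))
def P(u,z): return plane(w,(120+(u[0]+.5)*280/490-.5,20+(u[1]+.5)*240/420-.5),z)[:2]
c=np.array([.5825,.1925]); a=np.radians(-103); X=np.array([np.cos(a),np.sin(a)]); Y=np.array([-X[1],X[0]])
for n,u,z in(("bl",(163,199),.182),("br",(314,199),.182),("pfl",(155,168),.11),("pfr",(318,168),.11),("pbl",(155,144),.11),("pbr",(318,144),.11)):
    p=P(u,z)-c; print(n,(p@X).round(4),(p@Y).round(4))
E
```

```text
bl -0.0495 -0.0203
br -0.0494 0.0225
pfl -0.0568 -0.0336
pfr -0.0567 0.0342
pbl -0.0664 -0.0332
pbr -0.0664 0.0338
```

Measured: the block is within about 1 mm of the rest centre in both axes. Lower, release, back off and look.

```bash
python3 - <<'E'
from h import *; import pickle
from bench import ctrl,viewer,hand
p=ctrl.get_obs()["eef_pos"].copy() if hasattr(ctrl.get_obs()["eef_pos"],"copy") else list(ctrl.get_obs()["eef_pos"])
ctrl.move_straight([p[0],p[1],.082],velocity=.1)
z=.082
while z>.071:
    z-=.0015; ctrl.move_straight([p[0],p[1],z],velocity=.03); f=ctrl.get_obs()["contact_force"]
    if f[2]>-3: break
print("down",z,f)
hand.move_gripper(.09); ctrl.hold(.4); print(ctrl.get_obs()["contact_force"])
ctrl.move_straight([p[0],p[1],.25],velocity=.2)
x=np.array([np.cos(np.radians(-103)),np.sin(np.radians(-103))])
b=np.array(p[:2])-.03*x
ctrl.move_straight([*b,.25],velocity=.15); ctrl.hold(.2)
w=wristcam(viewer,ctrl); pickle.dump(w,open("d3.pkl","wb")); print(ctrl.get_obs()["time_s"])
t=viewer.read_camera("top"); pickle.dump(t,open("d3t.pkl","wb"))
cv2.imwrite("pics/placed.png",cv2.resize(w["color"][40:240,120:400,::-1],(800,571)))
E
```

```text
down 0.0715 [-0.88117718  0.40774976 -0.42134275]
[0.93953003 0.49829623 0.16948939]
15.25
```

View pics/placed.png

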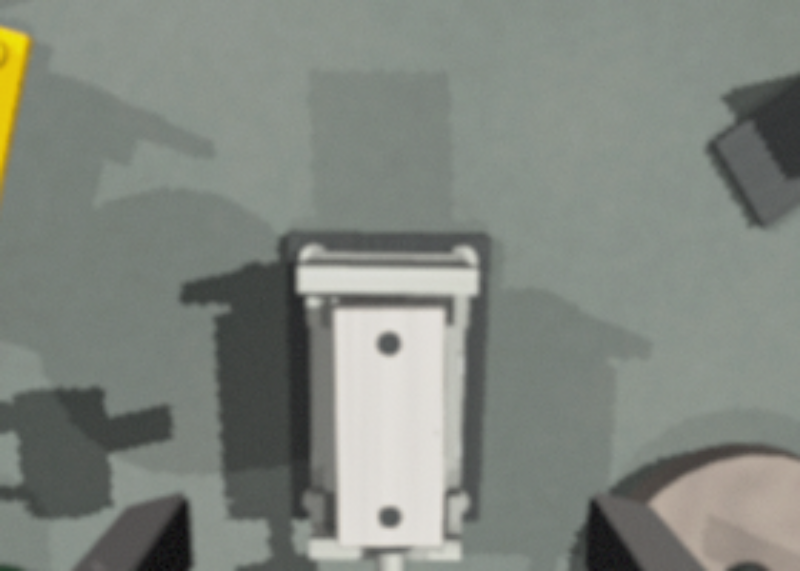

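The block is seated centred between the lugs, behind the lip. Its top corners are (333,307), (445,307), (447,546) and (337,546). Compute the pose, then grip the knob and pull stepwise, watching the force.

```bash
cat > pull.py <<'E'
from h import *; import pickle
from bench import ctrl,viewer,hand
w=pickle.load(open("d3.pkl","rb")); s=280/800
c=np.array([.5825,.1925]); a=np.radians(-103); X=np.array([np.cos(a),np.sin(a)]); Y=np.array([-X[1],X[0]])
Q=np.array([plane(w,(120+(u+.5)*s-.5,40+(v+.5)*s-.5),.104)[:2] for u,v in((333,307),(445,307),(447,546),(337,546))])-c
L=np.c_[Q@X,Q@Y]; m=L.mean(0); ang=np.arctan2(*((L[2]+L[3]-L[0]-L[1])[::-1])); print(L.round(4).tolist(),m,ang)
assert abs(m).max()<.007 and abs(ang)<.1
ang=np.clip(ang,-.03,.03)
d=np.cos(ang)*X+np.sin(ang)*Y
k=c+m[0]*X+m[1]*Y+.094*d
hand.move_gripper(.06)
ctrl.move_ptp([*k,.15],down(a+ang+np.pi/2)); ctrl.move_straight([*k,.083],velocity=.1)
print("at knob",k,ctrl.get_obs()["contact_force"])
hand.move_gripper(.01); o=ctrl.get_obs(); print("open",o["opening"],o["contact_force"])
f0=np.array(o["contact_force"]); n=0; pull=0
while n<.060:
    n+=.003 if n<.042 else .0015
    e=k+n*d; ctrl.move_straight([*e,.083],velocity=.04)
    o=ctrl.get_obs(); f=np.array(o["contact_force"]); pull=-f[:2]@d
    print(round(n,4),round(pull,1),round((np.array(o["eef_pos"][:2])-k)@d,4),round(o["opening"],4),round(o["time_s"],1))
    if pull>15: break
E
python3 pull.py
```

```text
[[-0.0506, -0.0209], [-0.0507, 0.0223], [0.0485, 0.0248], [0.0485, -0.0209]] [-0.00107536  0.00134667] 0.012725071352141631
at knob [0.56407584 0.10139243] [ 0.23523229 -0.69246295 -0.21619427]
open 0.02374427193076523 [-1.23187157 -0.25993469  1.59276427]
0.003 1.4 0.003 0.0232 18.3
0.006 2.3 0.0061 0.0236 18.6
0.009 2.8 0.009 0.0234 18.8
0.012 2.4 0.012 0.0237 19.1
0.015 3.2 0.015 0.0233 19.3
0.018 4.0 0.018 0.0232 19.6
0.021 2.6 0.021 0.024 19.8
0.024 4.2 0.024 0.0232 20.1
0.027 3.6 0.027 0.0235 20.3
0.03 3.6 0.03 0.0233 20.6
0.033 3.4 0.033 0.0234 20.8
0.036 4.0 0.036 0.0233 21.1
0.039 4.0 0.039 0.0234 21.3
0.042 4.5 0.042 0.0236 21.6
0.0435 5.8 0.0434 0.0232 21.8
0.045 5.4 0.0448 0.0234 22.1
0.0465 5.3 0.0463 0.0238 22.3
0.048 5.7 0.0478 0.0235 22.6
0.0495 6.3 0.0493 0.0236 22.8
0.051 6.3 0.0508 0.0238 23.1
0.0525 6.6 0.0523 0.0236 23.3
0.054 11.3 0.0532 0.0236 23.6
0.0555 18.2 0.0536 0.0234 23.8
```

The force rose sharply at 53 mm, which fits the rod's 50 mm plus a few mm of block slide. Relieve the tension, release, back off and look.

```bash
python3 - <<'E'
from h import *; import pickle
from bench import ctrl,viewer,hand
a=np.radians(-103);X=np.array([np.cos(a),np.sin(a)])
p=np.array(ctrl.get_obs()["eef_pos"])
p[:2]-=.0007*X
ctrl.move_straight(list(p),velocity=.03); print(ctrl.get_obs()["contact_force"])
hand.move_gripper(.06); ctrl.hold(.2)
ctrl.move_straight([p[0],p[1],.2],velocity=.15)
b=p[:2]-.09*X
ctrl.move_straight([*b,.32],velocity=.2); 
b=p[:2]-.17*X
try: ctrl.move_straight([*p[:2]+.08*X,.34],velocity=.2)
except ctrl.IKError as e: print(e)
ctrl.hold(.2)
w=wristcam(viewer,ctrl); pickle.dump(w,open("d4.pkl","wb"));t=viewer.read_camera("top"); pickle.dump(t,open("d4t.pkl","wb"))
o=ctrl.get_obs(); print(o["time_s"],o["eef_pos"],o["contact_force"])
A=cv2.resize(w["color"][...,::-1],(512,384)); B=cv2.resize(t["color"][120:216,140:236,::-1],(288,288),interpolation=cv2.INTER_CUBIC)
cv2.imwrite("pics/out.png",cv2.hconcat([A,cv2.copyMakeBorder(B,0,96,0,0,0)]))
E
```

```text
[1.10894975 7.21981209 0.22956911]
28.1417 [ 0.53431937 -0.02765004  0.33984338] [-0.21006553 -0.02795303  0.35638915]
```

View pics/out.png

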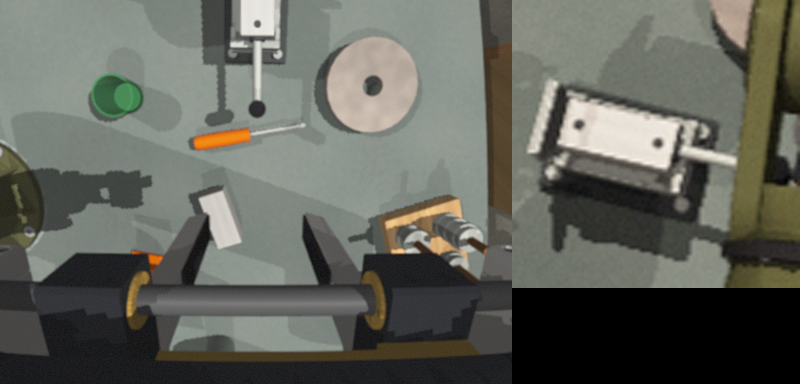

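The rod is drawn out and the block is seated. In the wrist view the knob is at (257,107) and the block's front top edge at (240–276,37). The top view shows block corners at about (567,87), (684,118), (673,172) and (556,138). Check the numbers.

```bash
python3 - <<'E'
from h import *; import pickle
w=pickle.load(open("d4.pkl","rb"));t=pickle.load(open("d4t.pkl","rb"))
c=np.array([.5825,.1925]); a=np.radians(-103); X=np.array([np.cos(a),np.sin(a)]); Y=np.array([-X[1],X[0]])
def f(c_,u,z): p=plane(c_,u,z)[:2]-c; return np.array([p@X,p@Y]).round(4)
print("knob",f(w,(257,107),.118),"front",f(w,(240,37),.104),f(w,(276,37),.104))
g=t["color"].min(2); m=np.zeros_like(g); x0,y0=140,120; m[y0:216,x0:212]=g[y0:216,x0:212]>185
L=[f(t,((u-512)/3+140,v/3+120),.104) for u,v in((567,87),(684,118),(673,172),(556,138))]
print([l.tolist() for l in L],np.mean(L,0))
E
```

```text
knob [0.1466 0.0032] front [ 0.0577 -0.0203] [0.057  0.0266]
[[-0.0459, 0.0312], [0.0609, 0.0284], [0.0634, -0.0206], [-0.0435, -0.0153]] [0.008725 0.005925]
```

The coarse clicks disagree by a few mm, so I take one closer look before handing in.

```bash
python3 - <<'E'
from h import *; import pickle
from bench import ctrl,viewer
a=np.radians(-103);X=np.array([np.cos(a),np.sin(a)])
b=np.array([.5825,.1925])+.08*X
ctrl.move_straight([*b,.30],velocity=.15); ctrl.hold(.3)
w=wristcam(viewer,ctrl); pickle.dump(w,open("d5.pkl","wb")); print(ctrl.get_obs()["time_s"])
cv2.imwrite("pics/fin.png",cv2.resize(w["color"][40:220,140:380,::-1],(800,600),interpolation=cv2.INTER_CUBIC))
E
```

```text
29.65
```

View pics/fin.png

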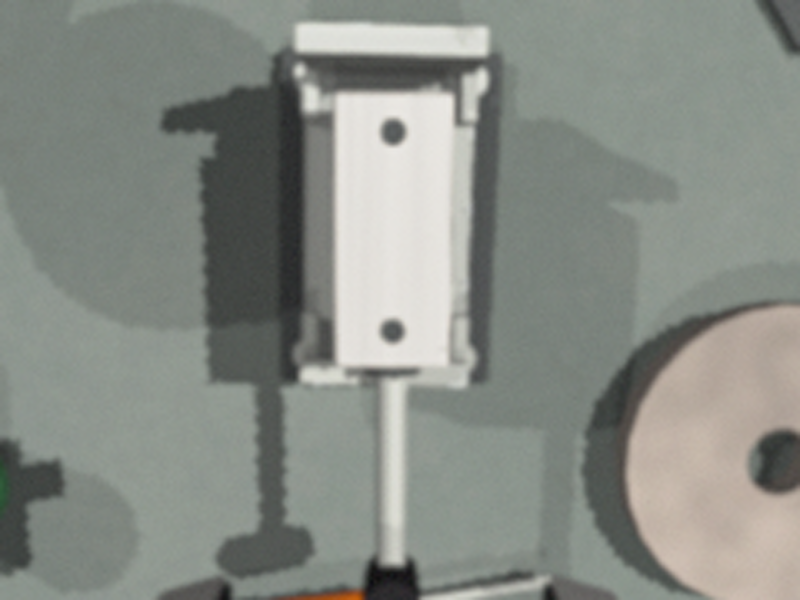

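The block is seated square, with its front against the lip. Its top corners are (335,91), (452,92), (450,367) and (335,367). The plate's front edge is at (295–489,54), the lip's outer edge at (299–470,385), and the knob top's near edge at about (390,560).

```bash
python3 - <<'E'
from h import *; import pickle
w=pickle.load(open("d5.pkl","rb")); s=.3
c=np.array([.5825,.1925]); a=np.radians(-103); X=np.array([np.cos(a),np.sin(a)]); Y=np.array([-X[1],X[0]])
def f(u,v,z): p=plane(w,(140+(u+.5)*s-.5,40+(v+.5)*s-.5),z)[:2]-c; return np.array([p@X,p@Y])
L=np.array([f(*u,.104) for u in((335,91),(452,92),(450,367),(335,367))]); print(L.round(4).tolist(),L.mean(0).round(4))
print("plate",f(295,54,.11),f(489,54,.11),"lip out",f(299,385,.08),f(470,385,.08),"knob near edge",f(390,560,.118), f(368,570,.118),f(415,570,.118))
E
```

```text
[[-0.0446, -0.02], [-0.0448, 0.0222], [0.0547, 0.0241], [0.0553, -0.0198]] [0.0051 0.0016]
plate [-0.05607705 -0.03375874] [-0.05696582  0.0345179 ] lip out [ 0.06598748 -0.03580211] [0.0650905  0.03408926] knob near edge [0.12796025 0.00214379] [ 0.1321601 -0.0063393] [0.13192498 0.01190253]
```

```bash
python3 - <<'E'
from h import *; import pickle
c=np.array([.5825,.1925]); a=np.radians(-103); X=np.array([np.cos(a),np.sin(a)]); Y=np.array([-X[1],X[0]])
def fr(p): p=p[:2]-c; return np.array([p@X,p@Y]).round(4)
for n,(x0,y0,x1,y1) in dict(d4=(248,97,270,120),d5=(245,200,270,226)).items():
    w=pickle.load(open(n+".pkl","rb")); o,_=ray(w,(0,0)); print(n,"cam",fr(o),o[2])
    for r in(.044,.0475,.050):   # predicted top rim near/far edges & bottom near edge for block at x=.0051,y=.0016
        kx=.0051+.094+r
        g=lambda x,z:proj(w,[*(c+x*X+.0025*Y),z]).round(1).tolist()
        print(r,"top near/far",g(kx-.012,.118),g(kx+.012,.118),"rod-entry",g(kx-.012,.096),"bottom near",g(kx-.012,.074))
    col=round(proj(w,[*(c+.14*X+.0025*Y),.118])[0]); print("col",col,[(v,int(w["color"][v,col].max())) for v in range(y0,y1)])
E
```

```text
d4 cam [0.1505 0.002 ] 0.5195978748365858
0.044 top near/far [256.6, 94.8] [256.4, 113.6] rod-entry [256.6, 95.6] bottom near [256.6, 96.3]
0.0475 top near/far [256.6, 97.6] [256.3, 116.3] rod-entry [256.6, 98.2] bottom near [256.6, 98.8]
0.05 top near/far [256.6, 99.5] [256.3, 118.2] rod-entry [256.6, 100.1] bottom near [256.5, 100.6]
col 257 [(97, 216), (98, 213), (99, 181), (100, 124), (101, 71), (102, 49), (103, 48), (104, 51), (105, 49), (106, 47), (107, 45), (108, 52), (109, 49), (110, 47), (111, 49), (112, 50), (113, 44), (114, 44), (115, 40), (116, 53), (117, 85), (118, 124), (119, 148)]
d5 cam [ 0.0058 -0.0004] 0.479979108010858
0.044 top near/far [256.9, 210.0] [256.6, 227.2] rod-entry [256.8, 204.7] bottom near [256.8, 199.9]
0.0475 top near/far [256.9, 212.5] [256.6, 229.7] rod-entry [256.8, 207.1] bottom near [256.8, 202.2]
0.05 top near/far [256.8, 214.3] [256.6, 231.5] rod-entry [256.8, 208.8] bottom near [256.7, 203.9]
col 257 [(200, 196), (201, 197), (202, 196), (203, 198), (204, 196), (205, 196), (206, 198), (207, 199), (208, 184), (209, 135), (210, 75), (211, 31), (212, 28), (213, 27), (214, 33), (215, 43), (216, 43), (217, 41), (218, 44), (219, 46), (220, 46), (221, 43), (222, 45), (223, 46), (224, 46), (225, 46)]
```

With the knob's side face accounted for, both views put the rod at about 50 mm. The rod enters the knob at row 209, where 208.8 is predicted for full travel. The knob edges in the other view are at rows 100 and 118, against 99.5 and 118.2 predicted. Handing in.

```bash
python3 -c "
from bench import workorder,ctrl
workorder.job_done(); print(ctrl.get_obs()['time_s'])"
```

```text
the job is handed in; nothing more can be done
the job is handed in; nothing more can be done
```

I set the length stop down flat on the steel rest with the rod in and let go of it. I then took it by the knob and drew the rod out until the pull rose from about 6.6 N to 18 N, which I read as its stop. I released it, moved the arm clear and handed in at about 30 s of the 45 s allowed.

**Last checks:**
- **Block:** it sits about +5 mm in x (against the lip) and +1.6 mm in y from the rest's centre. It is square to the rest, with its knob out over the low lip.
- **Rod:** the two last wrist views both put it about 50 mm out.
- **Other things:** I saw no sign that anything else had moved, but I did not measure them again.

**Disagreements:**
- **Block position:** a rough reading from the low-resolution top view gave +8.7 mm in x and +5.9 mm in y. I trust the closer wrist view, because the lip allows only about +6 mm in x.
- **Rod length:** my first quick estimates were 41 to 47.5 mm. The 41 mm one took the knob's side face for its top edge. Allowing for that gave 50 mm.

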